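Ready the cheese analyser and hold the sample cell down in its V-cradle

TASK

Raise the analyser's folded screen by its grab bar until it stands open at about 100 degrees, just past upright, and let go of it so that it stays there. Then pick up the sample cell (the round barrel with square end caps) from the bench, lay it in the analyser's V-cradle so that the barrel rests on both sloping sides with the end caps hanging outside, and press it down, firmly but without ramming it, until the sprung cradle has sunk well past half of its travel. Finish while still holding the cell pressed down there, and leave the cheese, tub, piercing tool and bottle where they stand.

Things in the scene. Friction and masses are not known exactly. Their poses are not given: they have to be found in the camera images.
- analyser: White bench instrument, fixed, 200 (x) x 340 (y) x 45 mm high; origin on the bench under its middle; its front (-x) faces the robot, yawed up to 15 degrees either way. The V-cradle stands on its left (+y) half, the screen on its right (-y) half, where the housing ends 45 mm in front of the origin, so that the screen's grab bar overhangs the open bench.
- screen_hinge (a point): Middle of the screen's hinge axis, which runs along the analyser's y, 60 mm above the bench (analyser frame: x +55, y -95 mm).
- screen_bar (a point): Middle of the screen's round steel grab bar: 10 mm thick, parallel to the hinge, 155 mm from the hinge axis and 55 mm beyond the edge of the black panel (110 mm wide). The clear window between bar, panel edge and the two side arms is 50 mm by 74 mm, so a finger goes down through it. Bar and hinge axis lie in the panel's middle plane.
- screen (a joint): Opening angle of the screen in rad: 0 = folded flat with the bar towards the robot, growing as the bar swings up and back about the hinge, 1.571 = upright, 1.745 = 100 degrees, stop at 2.3. The stiff hinge stays wherever it is left; at the bar it takes 3 to 6 N to move.
- cradle_seat (a point): Where the axis of a properly seated cell passes the middle of the V-cradle: 104 mm above the bench at the start (analyser frame: x 0, y +80 mm); it sinks with the cradle. Site y = direction of the groove. Two V-blocks, each 26 mm long, are centred 45 mm either side of it along y; the 64 mm gap between them is free for fingers around the barrel, down to 39 mm below this point.
- cradle (a joint): How far the sprung cradle has been pressed down, in m: 0 = up, stop at 0.012. The weight of the cell does not move it; pushing on top of that weight it takes about 3 N to start, then 1.5 N more per mm (some 16 N at 9 mm).
- cradle_groove (a point): Bottom of the V groove: 24 mm below cradle_seat and sinking with it. Each V-block has a near (robot side) and a far sloping steel side at 45 degrees, open upward, 24 mm along the slope, 8 mm thick; each row of sides carries one contact line of the cell. They reach up to 4 mm below cradle_seat and 26 mm out from it, so the barrel enters freely from above.
- cell: The sample cell, loose on the bench: aluminium barrel 34 mm in diameter and 140 mm long between two white square end caps 40 x 40 mm and 12 mm thick (164 mm overall), 0.25 to 0.35 kg. Origin at its centre, on the barrel axis, 20 mm above the bench at the start; the barrel runs along its own y.
- cheese: Bystander: cheese wheel about 180 mm across and 80 mm high on a white board beyond the work; origin centre of its underside.
- tub: Bystander: green open tub 220 x 300 x 120 mm, to the right of the work; origin centre of its underside.
- piercer: Bystander: steel cheese piercing tool with five tines, about 170 x 100 x 24 mm, lying beyond the analyser; origin on the bench near its cross plate.
- bottle: Bystander: white bottle 60 mm across and 170 mm high, to the right of the analyser; origin centre of its underside.
Not all that is in view belongs to the job. Several things look just like the cell: the one meant starts farthest to the robot's left.

How it is judged:
On the way, in this order (a step that is already met when the one before it is completed fails the run):
1. the screen stands open at 100 degrees (within 9) and has been let go (value of joint screen between 1.585 and 1.905 rad and contact force between each of the arm, the fingers and screen below 0.3 N), for 0.2 s.
2. the cell lies in the V-cradle, on both sloping sides, and is pressed down past half travel ((contact force between cell and cradle_c3 above 2 N or contact force between cell and cradle_c4 above 2 N) and (contact force between cell and cradle_c5 above 2 N or contact force between cell and cradle_c6 above 2 N) and z of cell in the frame of cradle_seat between -0.004 and 0.003 m and x of cell in the frame of cradle_seat between -0.003 and 0.003 m and angle between the y axis of cell and the y axis of cradle_seat, either way round below 0.04 rad and value of joint cradle above 0.006 m and contact force between the fingers and cell above 2 N), for 0.2 s.
At the end, for the whole second after the job is handed in: Screen at 100 degrees (within 9), untouched. Cell held pressed in the V-cradle: axis within 3 mm of the seat (4 mm downwards) and 0.04 rad of the groove, over 2 N on both the near and far sides, cradle down more than 6 of its 12 mm, fingers bearing on the cell with over 2 N (all of step 1 and all of step 2); the arm keeps its last pose, push and grip.
It fails at once if the cheese is pushed away (more than 25 mm) (distance of cheese from where it was at the start of the episode above 0.025 m).
It fails at once if the tub is pushed away (more than 25 mm) (distance of tub from where it was at the start of the episode above 0.025 m).
It fails at once if the piercer is pushed away (more than 25 mm) (distance of piercer from where it was at the start of the episode above 0.025 m).
It fails at once if the bottle is pushed away (more than 25 mm) (distance of bottle from where it was at the start of the episode above 0.025 m).
It fails at once if the cell is rammed into the cradle (more than 45 N on a sloping side) (contact force between cell and cradle_c3 above 45 N or contact force between cell and cradle_c4 above 45 N or contact force between cell and cradle_c5 above 45 N or contact force between cell and cradle_c6 above 45 N).
It also fails if it takes over 64 s, if anything falls off the work surface, if the arm or the gripper's body presses on something with over 40 N, if the wrist force passes 120 N, or if a joint passes its speed limit or range.

ROBOT

A 6-joint arm with a two-finger parallel gripper is mounted at the origin on the work surface. World frame = base frame: x ahead of the robot, y to its left, z up, the work surface at z = 0. Lengths are in m, angles in rad, forces in N, time in s.
With the tool pointing down it reaches from about 0.4 to 0.825 m from the base axis. Payload 7 kg.
Tool frame: the origin (TCP) lies at the very end of the fingers, on their centre line; the grasp point (between the pads) lies 19 mm behind it (arm.grip_point_offset is the distance from the TCP to the grasp point, in m); z points along the fingers, y is the line along which they close (so a half turn about z gives the same grasp; the last joint's range is limited). The gripper opens to 88 mm and grips with 3 to 60 N. Pads are 19 mm wide; open, the fingers measure 130 mm over their backs; the gripper's body (78 mm by 193 mm) begins 47 mm behind the grasp point.
Start: joints at [1.608, 0.359, 0.012, 0, -1.224, -0.288], TCP at [0.168, 0.654, 0.227] pointing down, gripper open.
Joint ranges: [-3.07, 3.07], [-1.43, 2.12], [-1.02, 1.25], [-3.03, 1.67], [-3.05, -0], [-3.03, 3.03]. Speed limits (rad/s): [2.39, 2.39, 3.01, 3.14, 3.14, 3.14].

INTERFACE

Orientations are given as [roll, pitch, yaw] about the fixed x, y, z axes, in that order (R = Rz(yaw) Ry(pitch) Rx(roll)).
In Python, from station import arm, cams gives the robot as it stands.
- The arm moves only by the shell command python3 -m handwheel 'ROWS' [FORCE]. ROWS is JSON, a list that holds one entry, the list of rows, each a list of 7 numbers: the shift along the tool's x, y, z normalised to -1 to 1, where 1 is 0.08 m, then the turn, a rotation vector about the tool's x, y, z normalised to -1 to 1, where 1 is 0.5 rad, then the closure in counts, from 0 (fully open) to 255 (shut). In form: [[[x, y, z, wx, wy, wz, hand], ...]]. A call has 1 to 5 rows; each row is the pose to reach, as a shift and turn from the pose commanded when the call began, along the tool's axes at that moment; what a row does not reach only later rows make up. A row lasts 1/8 s, in which the tool goes at most 62.5 mm and 10.7 degrees, less where a joint would pass 70% of its speed; a pose out of reach is approached as far as the arm can. A call with a number of a shift or a turn outside -1 to 1 is refused whole. A call with a gripper value outside its range is refused whole. The fingers move at their own pace and stop on an object; FORCE is the grip in N (left out, the last holds). Time passes only in rows, so rows that repeat a pose let the fingers close. It gives the time, the measured TCP pose, the force, the opening and the grip force at its end, in the units of the state.
- arm.get_state(): the state, without advancing time (a new reading comes with each control period).
- cams.grab_frame(name): name is "scene" or "side" or "wrist"; returns the picture (420x560x3 uint8, blue, green, red); there is no depth.
- cams.camera_info(name): a dict with "camera_matrix" (3x3 intrinsics, pixels), "R" (3x3) and "t" (3): a world point X has camera coordinates R X + t; the wrist camera has in their place "hand_eye" (4x4, takes a point from camera to tool coordinates, whose origin is the TCP and whose axes are the flange's). Camera axes: x right, y down, z forward; pixel columns grow to the right and rows downward; lengths in m; the calibration is good to about 2 mm. A picture is of the moment at which its call begins: read the wrist's pose just before it. camera_info takes no time and is no camera call.
- arm.job_done(): hands the job in; it is judged then, once.
The state is a dict: "t": time; "q": joint angles; "qd": joint speeds; "joint_efforts": joint torques, N m; "eef_pos": TCP position; "ee_rot": TCP orientation; "force": force on the tool from outside, world axes, zero at the start; "moment": the same for the moment, N m; "width": finger opening in m; "gripper_force": force on a finger pad.
Only numpy, scipy, OpenCV 4.12 (cv2) and the standard library are available. Lean on these libraries where they do the work, as an engineer would, in place of code of your own. Each camera call takes 0.05 s, during which the arm holds its last target. There are 200 camera calls.

## Working session

There is one attempt and no reset: what is moved stays moved. The work goes in short steps, Python scripts to look and compute and a shell command to move; the robot and the scene stay as the last step left them, time stands still between calls to the robot, and variables do not carry over. Pictures are saved under pics/ and viewed, at most 10 in all, crops included, and the job is handed in when it is done.

```bash
mkdir -p pics; ls
python3 - <<'E'
from station import arm, cams
import cv2
for n in ("scene","side"):
    cv2.imwrite(f"pics/{n}0.png",cams.grab_frame(n))
    i=cams.camera_info(n); print(n,i["camera_matrix"],i["R"],i["t"])
print(cams.camera_info("wrist")); print(arm.get_state())
E
```

```text
pics
scene [[433.65709279   0.         277.77924004]
 [  0.         433.65709279 218.965382  ]
 [  0.           0.           1.        ]] [[-0.84011385  0.54237051 -0.00655321]
 [ 0.45024876  0.69058144 -0.56601531]
 [-0.30246449 -0.47846788 -0.82436868]] [ 0.57295467 -0.12442004  1.42145587]
side [[529.72914304   0.         280.59732703]
 [  0.         529.72914304 212.55956906]
 [  0.           0.           1.        ]] [[ 0.98937368 -0.14525554  0.00636845]
 [-0.10625748 -0.75225641 -0.65024583]
 [ 0.09924251  0.64265942 -0.75969718]] [-0.58629955  0.00984931  1.705984  ]
{'camera_matrix': array([[310.90293577,   0.        , 277.99815506],
       [  0.        , 310.90293577, 208.85844509],
       [  0.        ,   0.        ,   1.        ]]), 'hand_eye': array([[ 1.53372538e-04, -9.63474388e-01, -2.67800448e-01,
         7.24114451e-02],
       [ 9.99999941e-01,  2.30439581e-04, -2.56347985e-04,
        -1.50368130e-03],
       [ 3.08696541e-04, -2.67800393e-01,  9.63474366e-01,
        -1.58526811e-01],
       [ 0.00000000e+00,  0.00000000e+00,  0.00000000e+00,
         1.00000000e+00]])}
{'t': 0.1, 'q': array([ 1.60810709e+00,  3.59298332e-01,  1.11829368e-02, -3.21643905e-04,
       -1.22407034e+00, -2.88103995e-01]), 'qd': array([ 0.00017806, -0.00144486,  0.00117418,  0.00106048,  0.00043942,
        0.00054297]), 'joint_efforts': array([-1.84630233e-03, -5.84167850e+01,  2.93751276e+01,  7.01544240e+00,
        1.02132914e-02, -5.56771636e-05]), 'eef_pos': array([0.16742602, 0.65347892, 0.22573908]), 'ee_rot': array([ 3.14017459e+00, -1.04894360e-04, -2.50902672e-01]), 'force': array([ 0.06515807,  0.61729012, -0.24823147]), 'moment': array([-0.00703178, -0.04749614,  0.0016939 ]), 'gripper_force': 0.0, 'width': 0.08767795911757967}
```

View pics/scene0.png

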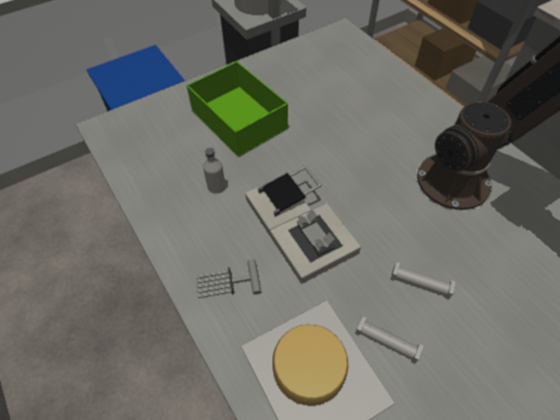

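View pics/side0.png

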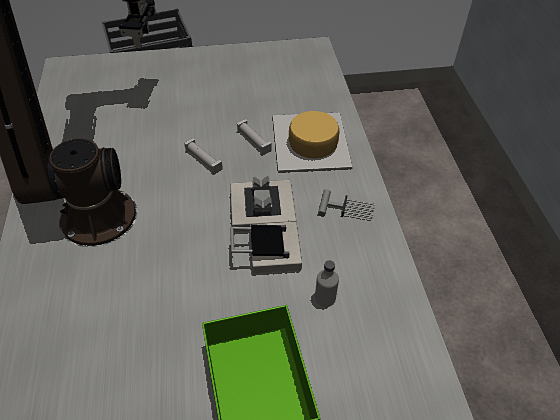

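The scene picture shows the analyser around (305,225), with its bar near (315,180). Two cell look-alikes lie at (423,280) and (390,340). In the side picture the analyser is at (265,225), and the candidates are at (203,156) and (254,137).

```bash
cat > h.py <<'E'
from station import arm, cams
import numpy as np, cv2
from scipy.spatial.transform import Rotation as Ro
def cam(n, s=None):
    i=cams.camera_info(n); K=i["camera_matrix"]
    if n!="wrist": return K,i["R"],i["t"]
    s=s or arm.get_state(); T=np.eye(4); T[:3,:3]=Ro.from_euler("xyz",s["ee_rot"]).as_matrix(); T[:3,3]=s["eef_pos"]
    C=np.linalg.inv(T@i["hand_eye"]); return K,C[:3,:3],C[:3,3]
def ray(c,px,z):
    K,R,t=c; d=R.T@np.linalg.inv(K)@[px[0],px[1],1]; o=-R.T@t
    return o+d*(z-o[2])/d[2]
def proj(c,X):
    K,R,t=c; p=K@(R@np.asarray(X)+t); return p[:2]/p[2]
E
python3 - <<'E'
from h import *
np.set_printoptions(precision=3,suppress=True)
S=cam("scene");D=cam("side")
for n,c,L in (("scene",S,[(397,271,.02),(451,288,.02),(363,326,.02),(418,352,.02),(358,240,.045),(303,272,.045),(247,195,.045),(319,174,.06)]),("side",D,[(190,143,.02),(217,168,.02),(241,124,.02),(268,149,.02),(231,183,.045),(293,181,.045),(299,264,.045),(234,246,.06)])):
    for u,v,z in L: print(n,u,v,ray(c,(u,v),z))
print(proj(D,[.167,.653,.226]),proj(S,[.167,.653,.226]))
a=cv2.imread("pics/scene0.png")[160:300,235:370];b=cv2.imread("pics/side0.png")[165:285,215:315]
a=cv2.resize(a,(400,415),interpolation=2);b=cv2.resize(b,(400,415*1),interpolation=2)
cv2.imwrite("pics/crop.png",np.hstack([a,b]))
E
```

```text
scene 397 271 [0.385 0.156 0.02 ]
scene 451 288 [0.297 0.276 0.02 ]
scene 363 326 [0.567 0.229 0.02 ]
scene 418 352 [0.494 0.356 0.02 ]
scene 358 240 [0.425 0.027 0.045]
scene 303 272 [0.616 0.025 0.045]
scene 247 195 [ 0.609 -0.287  0.045]
scene 319 174 [ 0.382 -0.225  0.06 ]
side 190 143 [0.305 0.285 0.02 ]
side 217 168 [0.392 0.144 0.02 ]
side 241 124 [0.497 0.364 0.02 ]
side 268 149 [0.579 0.215 0.02 ]
side 231 183 [0.434 0.042 0.045]
side 293 181 [0.637 0.023 0.045]
side 299 264 [ 0.601 -0.309  0.045]
side 234 246 [ 0.42  -0.229  0.06 ]
[142.29   38.877] [668.252 355.1  ]
```

View pics/crop.png

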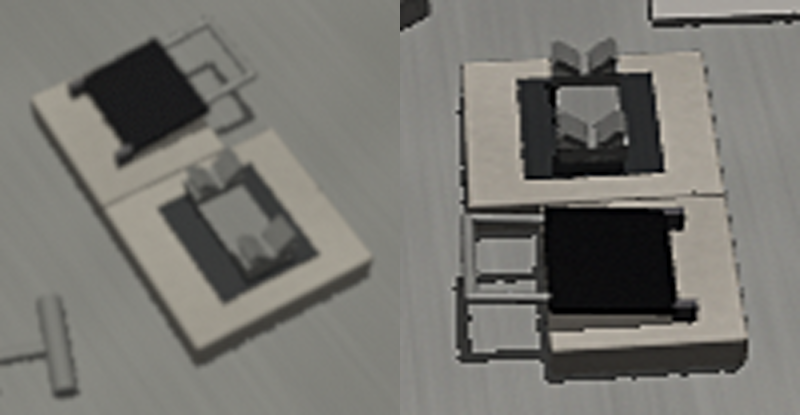

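The crop shows the housing corners, the screen's bar and the V-cradle clearly, at scene (360,247), (301,278) and (246,194), and side (231,183), (290,181) and (301,263). The candidate with the larger y is B at about (0.53,0.29), so B is the cell. Next I fit the analyser pose.

Run:
```python
from h import *
from scipy.optimize import least_squares
np.set_printoptions(precision=3,suppress=True)
C={"s":cam("scene"),"d":cam("side")}
P=[("s",.1,.17,.045,301.5,278.1),("s",-.1,.17,.045,360.2,247),("s",.1,-.17,.045,246.1,193.7),("s",-.1,-.095,.06,312.6,175.9),
("d",-.1,.17,.045,230.75,183.5),("d",.1,.17,.045,290.5,180.6),("d",.1,-.17,.045,301.3,263.3),("d",-.1,-.095,.06,232,239)]
def W(p,a,b,z): return [p[0]+a*np.cos(p[2])-b*np.sin(p[2]),p[1]+a*np.sin(p[2])+b*np.cos(p[2]),z]
f=lambda p:np.concatenate([proj(C[c],W(p,a,b,z))-[u,v] for c,a,b,z,u,v in P])
r=least_squares(f,[.52,-.13,0],loss="soft_l1"); print(r.x,r.fun.reshape(-1,2)); p=r.x
for n,a,b,z in (("bar",-.1,-.095,.06),("hinge",.055,-.095,.06),("seat",0,.08,.104)): print(n,np.array(W(p,a,b,z)))
```

```text
[ 0.52  -0.127 -0.068] [[-1.065 -0.479]
 [ 0.935 -0.316]
 [-1.564 -2.305]
 [-0.101  4.336]
 [-0.435 -1.992]
 [ 0.233 -2.21 ]
 [ 0.001 -1.022]
 [-0.557  3.61 ]]
bar [ 0.414 -0.215  0.06 ]
hinge [ 0.569 -0.226  0.06 ]
seat [ 0.526 -0.047  0.104]
```

Run:
```python
from h import *
np.set_printoptions(precision=3,suppress=True)
S=cam("scene");D=cam("side")
M=[c[0]@np.c_[c[1],c[2]] for c in (S,D)]
for n,a,b in (("bar",(312.6,175.9),(232,239)),("hinge",(269.1,200.8),(286,241.3)),("FL",(360.2,247),(230.75,183.5)),("BL",(301.5,278.1),(290.5,180.6)),("BR",(246.1,193.7),(301.3,263.3))):
    X=cv2.triangulatePoints(M[0],M[1],np.float64(a),np.float64(b))[:,0];X=X[:3]/X[3]; print(n,X,proj(S,X)-a,proj(D,X)-b)
```

```text
bar [ 0.416 -0.217  0.08 ] [-0.483  0.164] [-0.34 -0.12]
hinge [ 0.572 -0.227  0.054] [-1.541  0.416] [-1.051 -0.265]
FL [0.432 0.046 0.039] [-0.193  0.071] [-0.111 -0.044]
BL [0.629 0.035 0.037] [-0.756  0.217] [-0.417 -0.113]
BR [ 0.608 -0.3    0.036] [-0.671  0.166] [-0.483 -0.101]
```

The bar triangulates a little high (z about 0.08), so I'll check it with the wrist camera. On the way there I'll move over the cell.

```bash
M="python3 -m handwheel"
$M '[[[1,0.71,-0.24,0,0,0,0],[1,0.71,-0.24,0,0,0,0]]]'
$M '[[[1,0.71,-0.24,0,0,0,0],[1,0.71,-0.24,0,0,0,0]]]' | tail -1
$M '[[[1,0.71,-0.24,0,0,0,0],[1,0.71,-0.24,0,0,0,0]]]' >/dev/null
$M '[[[1,0.71,-0.24,0,0,0,0],[1,0.71,-0.24,0,0,0,0]]]' >/dev/null
$M '[[[1,0.71,-0.24,0,0,0,0],[1,0.71,-0.24,0,0,0,0],[1,0.71,-0.24,0,0,0,0]]]'
python3 - <<'E'
from h import *
s=arm.get_state(); cv2.imwrite("pics/w1.png",cams.grab_frame("wrist")); print(s["eef_pos"],s["ee_rot"],s["q"])
np.savez("w1.npz",**s)
E
```

```text
t: 0.35
eef_pos: [0.2318, 0.5774, 0.2456]
ee_rot: [3.141, -0.0, -0.251]
force: [0.4, 0.2, 0.2]
width: 0.088
gripper_force: 0.0
gripper_force: 0.0
t: 1.48
eef_pos: [0.4858, 0.2776, 0.3228]
ee_rot: [-3.142, -0.0, -0.254]
force: [-0.4, 0.1, -0.5]
width: 0.0877
gripper_force: 0.0
[0.48581081 0.27761259 0.32277042] [-3.14151252e+00 -2.07552888e-04 -2.54126805e-01] [ 8.69144364e-01  1.19719534e-01 -8.73473620e-02  1.55768050e-04
 -1.36356737e+00  4.47493130e-01]
```

View pics/w1.png

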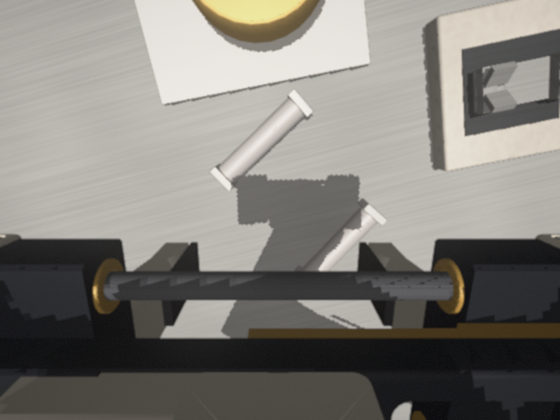

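The wrist picture shows cell B with caps at (302,103) and (222,179). The analyser's left edge corners are at (445,168) front and (441,17) back.

Run:
```python
from h import *
np.set_printoptions(precision=3,suppress=True)
s=dict(np.load("w1.npz")); c=cam("wrist",s)
a=ray(c,(302,103),.032);b=ray(c,(222,179),.032);d=b-a
print(a,b,(a+b)/2,np.linalg.norm(d),np.degrees(np.arctan2(d[1],d[0])))
f=ray(c,(445,168),.045);g=ray(c,(441,17),.045);print(f,g,np.linalg.norm(g-f),np.arctan2(*(g-f)[1::-1]))
```

```text
[0.573 0.223 0.032] [0.5   0.36  0.032] [0.536 0.291 0.032] 0.15569526481120183 117.99603369780851
[0.438 0.049 0.045] [0.628 0.033 0.045] 0.1906619972874721 -0.08542381769771895
```

```bash
M="python3 -m handwheel"
$M '[[[0.1,0.95,0.15,0,0,0,0],[0.1,0.95,0.15,0,0,0,0]]]' >/dev/null
$M '[[[0.1,0.95,0.15,0,0,0,0],[0.1,0.95,0.15,0,0,0,0]]]' >/dev/null
$M '[[[0.1,0.95,0.15,0,0,0,0],[0.1,0.95,0.15,0,0,0,0]]]' >/dev/null
$M '[[[0.1,0.95,0.15,0,0,0,0],[0.1,0.95,0.15,0,0,0,0]]]' >/dev/null
$M '[[[0.1,0.95,0.15,0,0,0,0],[0.1,0.95,0.15,0,0,0,0]]]' >/dev/null
$M '[[[0,0,0,0,0,0.93,0],[0,0,0,0,0,0.93,0],[0,0,0,0,0,0.93,0]]]' >/dev/null
$M '[[[0,0,0,0,0,0.93,0],[0,0,0,0,0,0.93,0],[0,0,0,0,0,0.93,0]]]' >/dev/null
$M '[[[0,0,0,0,0,0.92,0],[0,0,0,0,0,0.92,0],[0,0,0,0,0,0.92,0],[0,0,0,0,0,0.92,0]]]'
python3 - <<'E'
from h import *
s=arm.get_state(); cv2.imwrite("pics/w2.png",cams.grab_frame("wrist")); print(s["eef_pos"],s["ee_rot"],s["q"])
np.savez("w2.npz",**s)
E
```

```text
t: 4.03
eef_pos: [0.4298, -0.0976, 0.2627]
ee_rot: [-3.141, 0.0, -1.639]
force: [0.4, -0.5, 0.2]
width: 0.0879
gripper_force: 0.0
[ 0.42977425 -0.09760409  0.26271081] [-3.14117351e+00  1.58420801e-04 -1.63908525e+00] [ 2.26913269e-01 -6.50024322e-02 -4.13635566e-01 -3.15277010e-05
 -1.22171609e+00 -2.95191450e-01]
```

View pics/w2.png

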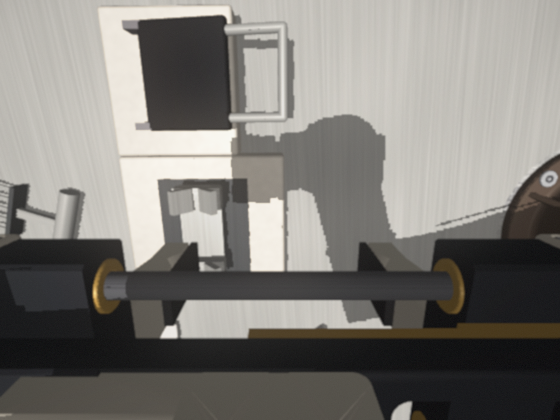

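The wrist picture shows the bar running from (282,27) to (284,118), middle (283,72). The panel edge is at x≈230 and the seam at y≈155. The tool yaw matches the analyser.

Run:
```python
from h import *
np.set_printoptions(precision=4,suppress=True)
c=cam("wrist",dict(np.load("w2.npz")))
for z in (.06,.07,.08):
    print(z,ray(c,(283,72),z),np.linalg.norm(ray(c,(282,29),z)-ray(c,(284,116),z)),ray(c,(230,74),z), ray(c,(283,155),.045),ray(c,(120,155),.045),ray(c,(285,270),.045))
# triangulate bar mid from scene, side, wrist
S=[cam("scene"),cam("side"),c];O=[(312.6,175.9),(232,239),(283,72)]
A=[];
for (K,R,t),(u,v) in zip(S,O):
    P=K@np.c_[R,t]; A+= [(u*P[2]-P[0])/np.linalg.norm(P[2,:3])/K[0,0],(v*P[2]-P[1])/K[0,0]]
X=np.linalg.svd(A)[2][-1];X=X[:3]/X[3];print(X,[proj(k,X)-o for k,o in zip(S,O)])
```

```text
0.06 [ 0.4167 -0.2197  0.06  ] 0.08664328674499923 [ 0.4738 -0.2216  0.06  ] [ 0.4222 -0.1301  0.045 ] [ 0.6172 -0.1434  0.045 ] [0.4292 0.0211 0.045 ]
0.07 [ 0.417  -0.2183  0.07  ] 0.0842446851800806 [ 0.4724 -0.2202  0.07  ] [ 0.4222 -0.1301  0.045 ] [ 0.6172 -0.1434  0.045 ] [0.4292 0.0211 0.045 ]
0.08 [ 0.4172 -0.2169  0.08  ] 0.08184608361516205 [ 0.4711 -0.2187  0.08  ] [ 0.4222 -0.1301  0.045 ] [ 0.6172 -0.1434  0.045 ] [0.4292 0.0211 0.045 ]
[ 0.4162 -0.2167  0.08  ] [array([-0.577 ,  0.1474]), array([-0.2178, -0.2038]), array([1.0634, 0.1345])]
```

```bash
M="python3 -m handwheel"
$M '[[[0.75,0.03,0.8,0,0,0,156],[0.75,0.03,0.8,0,0,0,156],[0.75,0.03,0.8,0,0,0,156]]]' 30 >/dev/null
$M '[[[0.75,0.03,0.8,0,0,0,156],[0.75,0.03,0.8,0,0,0,156],[0.75,0.03,0.8,0,0,0,156],[0.75,0.03,0.8,0,0,0,156]]]'
python3 - <<'E'
from h import *
cv2.imwrite("pics/s3.png",cv2.resize(np.hstack([cams.grab_frame("side")[130:290,190:340],cams.grab_frame("scene")[100:260,240:390]]),None,fx=2.6,fy=2.6,interpolation=2))
E
```

```text
t: 4.95
eef_pos: [0.4171, -0.2175, 0.1359]
ee_rot: [-3.14, -0.0, -1.64]
force: [0.1, -0.8, 0.3]
width: 0.0345
gripper_force: 0.0
```

View pics/s3.png

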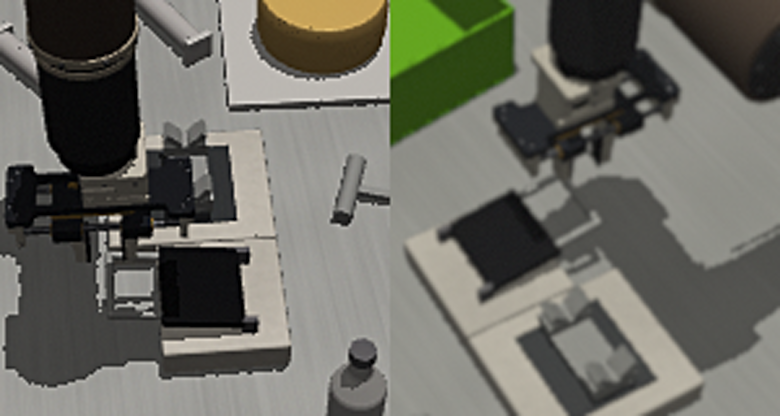

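The gripper is above the bar at side (130,255), with a finger on either side of it. I'll descend and close.

```bash
M="python3 -m handwheel"
$M '[[[0,0,0.3,0,0,0,156],[0,0,0.55,0,0,0,156],[0,0,0.55,0,0,0,156]]]' | grep -E "eef|force"
$M '[[[0,0,0.3,0,0,0,156],[0,0,0.55,0,0,0,156],[0,0,0.55,0,0,0,156]]]' | grep -E "eef|force"
$M '[[[0,0,0,0,0,0,255],[0,0,0,0,0,0,255],[0,0,0,0,0,0,255],[0,0,0,0,0,0,255]]]' 30
```

```text
eef_pos: [0.4156, -0.2173, 0.0904]
force: [0.2, 0.4, 0.9]
gripper_force: 0.0
eef_pos: [0.4158, -0.2177, 0.0468]
force: [0.1, -0.3, -0.0]
gripper_force: 0.0
t: 6.3
eef_pos: [0.4173, -0.218, 0.0474]
ee_rot: [-3.139, -0.0, -1.64]
force: [3.4, 0.1, 1.9]
width: 0.009
gripper_force: 30.0
```

```bash
M="python3 -m handwheel"
$M '[[[0,-0.03,-0.336,0,0,0,255],[0,-0.116,-0.66,0,0,0,255],[0,-0.26,-0.969,0,0,0,255],[0,-0.26,-0.969,0,0,0,255]]]' 30
$M '[[[0,-0.194,-0.276,0,0,0,255],[0,-0.4325,-0.515,0,0,0,255],[0,-0.709,-0.709,0,0,0,255],[0,-0.709,-0.709,0,0,0,255]]]'
python3 - <<'E'
from h import *
cv2.imwrite("pics/s4.png",cv2.resize(np.hstack([cams.grab_frame("side")[130:290,190:340],cams.grab_frame("scene")[100:260,240:390]]),None,fx=2.6,fy=2.6,interpolation=2))
E
```

```text
t: 6.8
eef_pos: [0.4507, -0.2196, 0.1274]
ee_rot: [-3.117, -0.001, -1.638]
force: [39.9, -5.2, -30.8]
width: 0.0091
gripper_force: 30.0
t: 7.3
eef_pos: [0.4967, -0.2215, 0.1774]
ee_rot: [-3.139, 0.004, -1.641]
force: [19.8, 1.1, -30.9]
width: 0.0088
gripper_force: 30.0
```

View pics/s4.png

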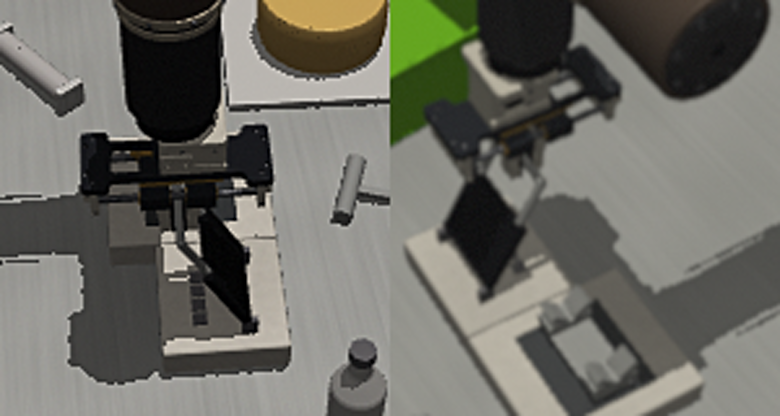

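The screen is about 60° open. The force points inward along the radius, so the start angle was a few degrees above 0. I'll correct the arc inward.

```bash
M="python3 -m handwheel"
$M '[[[0,-0.30,-0.01,0,0,0,255],[0,-0.63,-0.095,0,0,0,255],[0,-0.90,-0.12,0,0,0,255],[0,-0.90,-0.12,0,0,0,255]]]' 30
```

```text
t: 7.9
eef_pos: [0.5675, -0.2276, 0.1921]
ee_rot: [-3.138, 0.0, -1.639]
force: [2.5, 7.2, 8.9]
width: 0.0084
gripper_force: 30.1
```

```bash
M="python3 -m handwheel"
$M '[[[0,-0.2,0.0,0,0,0,255],[0,-0.4,0.03,0,0,0,255],[0,-0.4,0.03,0,0,0,255],[0,-0.4,0.03,0,0,0,255]]]' 30
python3 - <<'E'
from h import *
cv2.imwrite("pics/s5.png",cv2.resize(np.hstack([cams.grab_frame("side")[130:290,190:340],cams.grab_frame("scene")[100:260,200:350]]),None,fx=2.6,fy=2.6,interpolation=2))
E
```

```text
t: 8.4
eef_pos: [0.5986, -0.2294, 0.1887]
ee_rot: [-3.139, 0.001, -1.64]
force: [3.9, 6.4, 2.8]
width: 0.0089
gripper_force: 30.1
```

View pics/s5.png

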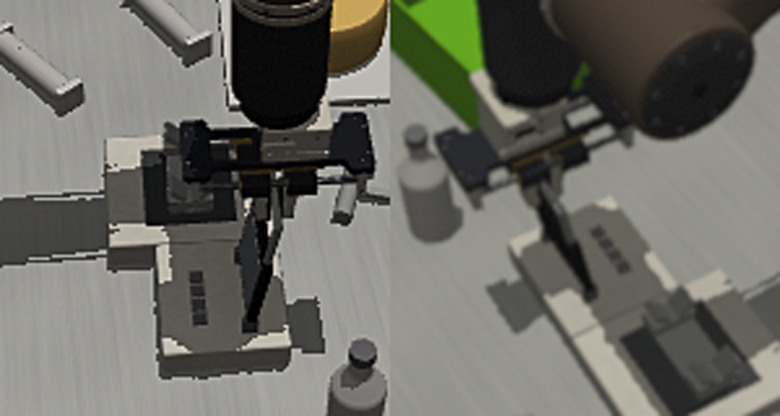

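The screen is now just past upright: in the crop it leans back from (248,325) up to (278,180). I'll release, lift clear and check the angle.

```bash
M="python3 -m handwheel"
$M '[[[0,0,0,0,0,0,156],[0,0,0,0,0,0,156],[0,0,0,0,0,0,100],[0,0,-0.3,0,0,0,100],[0,0,-0.9,0,0,0,100]]]' 50 | tail -5
$M '[[[0,0,-0.4,0,0,0,0],[-0.9,0.18,-0.4,0,0,0,0],[-0.9,0.18,-0.4,0,0,0,0]]]' >/dev/null
$M '[[[-0.92,0.18,0,0,0,0,0],[-0.92,0.18,0,0,0,0,0]]]' | grep eef
python3 - <<'E'
from h import *
cv2.imwrite("pics/s6.png",cv2.resize(np.hstack([cams.grab_frame("side")[130:290,190:340],cams.grab_frame("scene")[100:260,200:350]]),None,fx=2.6,fy=2.6,interpolation=2))
print(ray(cam("scene"),(311,360),.08),ray(cam("side"),(314,125),.08))
th=np.radians(100);p=(.521,-.128,-.069)
for d in (85,91,100,109,115):
    d=np.radians(d);a,b=.055-.155*np.cos(d),-.095
    X=[p[0]+a*np.cos(p[2])-b*np.sin(p[2]),p[1]+a*np.sin(p[2])+b*np.cos(p[2]),.06+.155*np.sin(d)]
    print(((proj(cam("side"),X)-[190,130])*2.6).round(),((proj(cam("scene"),X)-[200,100])*2.6+[390,0]).round())
E
```

```text
eef_pos: [0.5953, -0.2306, 0.2584]
ee_rot: [3.136, 0.0, -1.641]
force: [0.4, 0.2, -0.1]
width: 0.0508
gripper_force: 0.0
eef_pos: [0.5778, -0.0813, 0.292]
[0.74338023 0.23955661 0.08      ] [0.7488986  0.25150035 0.08      ]
[233. 197.] [575. 165.]
[249. 196.] [562. 171.]
[272. 196.] [541. 181.]
[293. 198.] [521. 193.]
[307. 201.] [509. 202.]
```

View pics/s6.png

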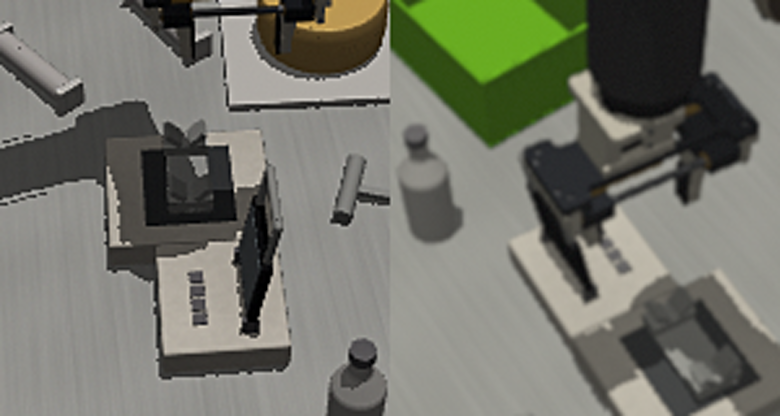

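The screen stands free with the bar at side crop (273,200). The predicted position for 100° is (272,196), so it is where it should be. Now the cell.

```bash
M="python3 -m handwheel"
$M '[[[-0.92,0.17,0,0,0,0,0],[-0.92,0.17,0,0,0,0,0]]]' >/dev/null
$M '[[[-0.92,0.17,0,0,0,0,0],[-0.92,0.17,0,0,0,0,0]]]' >/dev/null
$M '[[[-0.92,0.17,0,0,0,0,0],[-0.92,0.17,0,0,0,0,0]]]' >/dev/null
$M '[[[-0.92,0.17,0,0,0,0,0],[-0.92,0.17,0,0,0,0,0]]]' >/dev/null
$M '[[[-0.92,0.17,0,0,0,0,0],[-0.92,0.17,0,0,0,0,0],[-0.92,0.17,0,0,0,0,0]]]' >/dev/null
$M '[[[0,0,0.6,0,0,-0.57,0],[0,0,0.6,0,0,-0.57,0],[0,0,0.6,0,0,-0.57,0]]]' >/dev/null
$M '[[[0,0,0.6,0,0,-0.57,0],[0,0,0.6,0,0,-0.57,0],[0,0,0.6,0,0,-0.57,0],[0,0,0.6,0,0,-0.57,0]]]'
python3 - <<'E'
from h import *
s=arm.get_state()
cv2.imwrite("pics/s7.png",np.hstack([cv2.resize(cams.grab_frame("side")[80:200,170:320],None,fx=2.5,fy=2.5,interpolation=2),cv2.resize(cams.grab_frame("scene")[260:380,320:470],None,fx=2.5,fy=2.5,interpolation=2)]))
y=s["ee_rot"][2];R=np.array([[np.cos(y),np.sin(y)],[np.sin(y),-np.cos(y)]])
print(R@(np.array([.536,.291])-s["eef_pos"][:2]),(np.radians(-61.5)-y))
E
```

```text
t: 12.1
eef_pos: [0.537, 0.2884, 0.1972]
ee_rot: [-3.14, 0.0, -1.075]
force: [-0.3, 0.9, 0.5]
width: 0.0877
gripper_force: 0.0
[-0.00278691 -0.00040587] 0.0012122760841135616
```

View pics/s7.png

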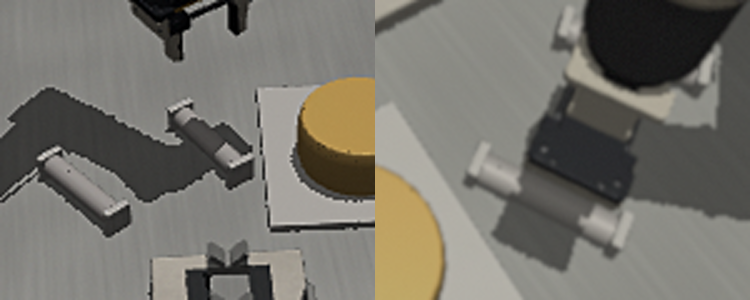

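The gripper hovers above the cell and its closing line runs across the barrel. I'll descend and grip.

```bash
M="python3 -m handwheel"
$M '[[[-0.035,0,0.8,0,0,0,0],[-0.035,0,0.8,0,0,0,0]]]' >/dev/null
$M '[[[0,0,0.8,0,0,0,0],[0,0,0.8,0,0,0,0],[0,0,0.8,0,0,0,0]]]' | grep -E "eef|force"
$M '[[[0,0,0.4,0,0,0,0],[0,0,0.6,0,0,0,0],[0,0,0.79,0,0,0,0],[0,0,0.79,0,0,0,0]]]' | grep -E "eef|force"
$M '[[[0,0,0,0,0,0,255],[0,0,0,0,0,0,255],[0,0,0,0,0,0,255],[0,0,0,0,0,0,255]]]' 50 | grep -E "eef|force|width"
$M '[[[0,0,-0.3,0,0,0,255],[0,0,-0.8,0,0,0,255],[0,0,-0.8,0,0,0,255]]]' | grep -E "eef|force|width"
```

```text
eef_pos: [0.5363, 0.2918, 0.0706]
force: [-0.2, -0.3, 1.0]
gripper_force: 0.0
eef_pos: [0.5347, 0.2907, 0.0044]
force: [-0.9, 0.2, -0.2]
gripper_force: 0.0
eef_pos: [0.535, 0.291, 0.005]
force: [-0.2, -0.3, -0.1]
width: 0.053
gripper_force: 0.0
eef_pos: [0.5367, 0.2925, 0.0722]
force: [0.4, 0.8, -0.4]
width: 0.0231
gripper_force: 0.0
```

I lifted before the fingers had finished closing and missed the cell. I'll open and look.

```bash
M="python3 -m handwheel"
$M '[[[0,0,-0.9,0,0,0,0],[-1,0,-0.9,0,0,0,0],[-1,0,-0.9,0,0,0,0]]]' >/dev/null
$M '[[[-0.9,0,-0.5,0,0,0,0],[-0.9,0,-0.5,0,0,0,0],[-0.9,0,-0.5,0,0,0,0]]]'
python3 - <<'E'
from h import *
s=arm.get_state(); cv2.imwrite("pics/w8.png",cams.grab_frame("wrist")); np.savez("w8.npz",**s)
print(s["eef_pos"])
E
```

```text
t: 14.95
eef_pos: [0.4614, 0.4252, 0.1806]
ee_rot: [3.142, 0.0, -1.069]
force: [-0.6, -0.5, -0.9]
width: 0.0778
gripper_force: 0.0
[0.46138425 0.42522472 0.18057636]
```

View pics/w8.png

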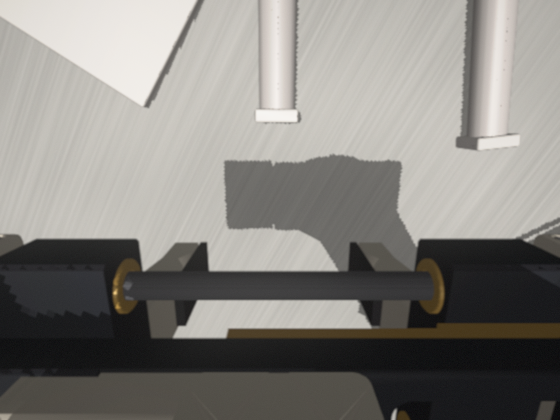

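The wrist picture shows the cell still on the bench, its barrel centred at u≈277 (259–296) and nearly vertical. Its near cap's lower edge is at v≈122 and upper edge at v≈110. Measuring:

Run:
```python
from h import *
s=dict(np.load("w8.npz"));c=cam("wrist",s);np.set_printoptions(precision=4,suppress=True)
y=s["ee_rot"][2];R=np.array([[np.cos(y),np.sin(y)],[np.sin(y),-np.cos(y)]])
for u,v,z in ((277,110,.04),(277,122,.002),(277.5,100,.03),(277.5,5,.03)):
    X=ray(c,(u,v),z); print(X, R@(X[:2]-s["eef_pos"][:2]))
im=cv2.imread("pics/w8.png",0).astype(int)
for v in (10,30,50,70,90): print(v,[int(x) for x in np.where(abs(np.diff(im[v,240:320]))>18)[0]+240])
```

```text
[0.5028 0.3543 0.04  ] [ 0.0821 -0.0022]
[0.4979 0.3636 0.002 ] [ 0.0715 -0.0024]
[0.5069 0.3459 0.03  ] [ 0.0914 -0.0018]
[0.5446 0.2772 0.03  ] [ 0.1699 -0.0018]
10 [257, 294, 297, 298]
30 [257, 296, 297]
50 [258, 293, 295, 296]
70 [258, 295, 296, 297]
90 [258, 295, 296, 297]
```

```bash
M="python3 -m handwheel"
$M '[[[0.95,-0.01,0.5,0,0,0,0],[0.95,-0.01,0.5,0,0,0,0],[0.95,-0.01,0.5,0,0,0,0]]]' >/dev/null
$M '[[[0.95,-0.01,0.5,0,0,0,0],[0.95,-0.01,0.5,0,0,0,0],[0.95,-0.01,0.5,0,0,0,0]]]' >/dev/null
$M '[[[0,0,0.8,0,0,0,0],[0,0,0.8,0,0,0,0],[0,0,0.8,0,0,0,0]]]' >/dev/null
$M '[[[0,0,0.2,0,0,0,0],[0,0,0.39,0,0,0,0],[0,0,0.39,0,0,0,0]]]' | grep -E "eef|force|width"
$M '[[[0,0,0,0,0,0,255],[0,0,0,0,0,0,255],[0,0,0,0,0,0,255],[0,0,0,0,0,0,255],[0,0,0,0,0,0,255]]]' 50 >/dev/null
$M '[[[0,0,0,0,0,0,255],[0,0,0,0,0,0,255],[0,0,0,0,0,0,255],[0,0,0,0,0,0,255],[0,0,0,0,0,0,255]]]' 50 | grep -E "eef|force|width|rot"
```

```text
eef_pos: [0.5355, 0.2911, 0.0045]
force: [-0.3, -0.7, 0.2]
width: 0.0875
gripper_force: 0.0
eef_pos: [0.5363, 0.2917, 0.0056]
ee_rot: [-3.142, -0.0, -1.071]
force: [0.6, 0.3, 2.1]
width: 0.0329
gripper_force: 50.0
```

The cell is gripped at a width of 33 mm. I'll refine the seat numerically from the V-blocks in wrist frame w2, without viewing more pictures.

Run:
```python
from h import *
np.set_printoptions(precision=4,suppress=True)
c=cam("wrist",dict(np.load("w2.npz")));p=(.5215,-.1285,-.069)
W=lambda a,b,z:[p[0]+a*np.cos(p[2])-b*np.sin(p[2]),p[1]+a*np.sin(p[2])+b*np.cos(p[2]),z]
for b in (.022,.035,.048): print(b,"far top,groove,near top",[proj(c,W(a,b,z)).round(1) for a,z in ((.026,.1),(0,.08),(-.026,.1))])
print("px/mm",proj(c,W(0,.035,.09))-proj(c,W(-.001,.035,.09)))
im=cv2.GaussianBlur(cv2.imread("pics/w2.png",0),(3,3),0).astype(int)
for v in range(184,216,4): print(v,im[v,160:232:2])
```

```text
0.022 far top,groove,near top [array([165.9, 189.9]), array([195.4, 186.1]), array([215.2, 189.9])]
0.035 far top,groove,near top [array([167.1, 201.8]), array([196.2, 197.5]), array([215.8, 201.9])]
0.048 far top,groove,near top [array([168.2, 213.5]), array([197. , 208.6]), array([216.5, 213.6])]
px/mm [-0.9116 -0.0009]
184 [112 112 111 111 110 111 111 111 109 108 104  94  83  82  82  81  80  80
  81  81  81  81  81  82  81  80  80  79  79  79  76  72  70  70  78 104]
188 [112 111 112 111 109 120 145 116 102 101  98  96  96 101 107 114 150 180
 176 139 106  94  89  89  93 100 104 107 108 105  90  77  70  70  79 100]
192 [116 110 111 119 146 143 141 146 150 153 159 162 162 161 161 158 186 228
 227 191 164 164 165 158 150 143 148 152 136 116  93  77  70  69  77  92]
196 [127 109 110 117 152 165 160 161 158 157 162 163 161 161 160 156 156 214
 224 194 165 164 166 165 164 161 159 159 140 116  96  79  70  69  84 106]
200 [144 109 110 113 145 165 161 161 159 156 160 162 161 161 159 158 148 194
 221 197 166 163 166 165 164 162 159 159 143 118  99  80  70  70  82 104]
204 [165 110 108 110 135 163 162 160 160 155 160 163 161 161 159 160 146 181
 222 205 169 163 166 165 164 162 159 159 146 121 101  80  70  87 105 108]
208 [195 112 108 108 126 161 163 159 161 156 158 162 161 161 159 159 147 152
 211 209 172 162 165 165 164 163 159 159 151 130 118  83  74  98 106 107]
212 [210 124 106 107 118 156 164 159 161 156 158 168 173 180 189 201 208 217
 220 220 209 193 181 173 166 163 160 160 175 219 216 117  70  93 105 107]
```

```bash
M="python3 -m handwheel"
$M '[[[0,0,-0.4,0,0,0,255],[0,0,-0.8,0,0,0,255],[0,0,-0.8,0,0,0,255]]]' 50 | grep -E "force|width"
$M '[[[0,0,-0.5,0,0,0,255],[0,0,-0.8,0,0,0.57,255],[0,0,-0.8,0,0,0.57,255],[0,0,-0.8,0,0,0.57,255]]]' >/dev/null
$M '[[[0,0,-0.7,0,0,0.57,255],[0,0,-0.7,0,0,0.57,255],[0,0,-0.7,0,0,0.57,255],[0,0,-0.7,0,0,0.57,255]]]' | grep -E "eef|force|width|rot"
$M '[[[0.85,-0.034,0,0,0,0,255],[0.85,-0.034,0,0,0,0,255]]]' >/dev/null
$M '[[[0.85,-0.034,0,0,0,0,255],[0.85,-0.034,0,0,0,0,255]]]' >/dev/null
$M '[[[0.85,-0.034,0,0,0,0,255],[0.85,-0.034,0,0,0,0,255]]]' >/dev/null
$M '[[[0.85,-0.034,0,0,0,0,255],[0.85,-0.034,0,0,0,0,255]]]' >/dev/null
$M '[[[0.85,-0.034,0,0,0,0,255],[0.85,-0.034,0,0,0,0,255],[0.85,-0.034,0,0,0,0,255],[0.85,-0.034,0,0,0,0,255]]]'
python3 - <<'E'
from h import *
s=arm.get_state();y=s["ee_rot"][2];R=np.array([[np.cos(y),np.sin(y)],[np.sin(y),-np.cos(y)]])
print(R@(np.array([.5263,-.0487])-s["eef_pos"][:2]),s["eef_pos"],y)
E
```

```text
force: [-0.5, 0.3, -4.1]
width: 0.0329
gripper_force: 50.0
eef_pos: [0.5356, 0.2912, 0.1879]
ee_rot: [3.14, -0.002, -1.638]
force: [0.8, -0.1, -3.2]
width: 0.0331
gripper_force: 50.0
t: 20.62
eef_pos: [0.5264, -0.0473, 0.1894]
ee_rot: [3.141, 0.0, -1.639]
force: [-0.9, 0.5, -3.4]
width: 0.0324
gripper_force: 50.0
[ 1.36705567e-03 -3.70095415e-05] [ 0.5263569  -0.04733363  0.1894177 ] -1.6394812719050542
```

```bash
M="python3 -m handwheel"
$M '[[[0.017,0,0.4,0,0,0,255],[0.017,0,0.8,0,0,0,255],[0.017,0,0.8,0,0,0,255]]]' | grep -E "eef|force"
$M '[[[0,0,0.15,0,0,0,255],[0,0,0.3,0,0,0,255],[0,0,0.35,0,0,0,255],[0,0,0.4,0,0,0,255],[0,0,0.4,0,0,0,255]]]' | grep -E "eef|force|rot"
$M '[[[0,0,0.02,0,0,0,255],[0,0,0.04,0,0,0,255],[0,0,0.04,0,0,0,255],[0,0,0.04,0,0,0,255]]]' | grep -E "eef|force|rot"
```

```text
eef_pos: [0.5244, -0.049, 0.1236]
force: [-0.2, 0.4, -1.9]
gripper_force: 50.0
eef_pos: [0.526, -0.0498, 0.0936]
ee_rot: [3.141, -0.0, -1.641]
force: [-0.2, -0.1, -2.9]
gripper_force: 50.0
eef_pos: [0.526, -0.0498, 0.0905]
ee_rot: [-3.142, 0.0, -1.641]
force: [0.0, 0.3, -2.3]
gripper_force: 50.0
```

```bash
M="python3 -m handwheel"
$M '[[[0,0,0.02,0,0,0,255],[0,0,0.04,0,0,0,255],[0,0,0.04,0,0,0,255],[0,0,0.04,0,0,0,255]]]' | grep -E "eef|force|rot"
$M '[[[0,0,0.02,0,0,0,255],[0,0,0.04,0,0,0,255],[0,0,0.04,0,0,0,255],[0,0,0.04,0,0,0,255]]]' | grep -E "eef|force|rot"
```

```text
eef_pos: [0.5263, -0.0498, 0.0879]
ee_rot: [-3.141, -0.0, -1.64]
force: [-3.2, -0.5, 6.5]
gripper_force: 50.0
eef_pos: [0.5263, -0.0499, 0.0851]
ee_rot: [-3.141, -0.0, -1.64]
force: [-5.0, -0.1, 10.4]
gripper_force: 50.0
```

Contact came at the expected height. The lateral force of -5 N says the seat is slightly nearer, so I'll shift 0.8 mm and press on.

```bash
M="python3 -m handwheel"
$M '[[[0,0.01,0.02,0,0,0,255],[0,0.01,0.04,0,0,0,255],[0,0.01,0.04,0,0,0,255],[0,0.01,0.04,0,0,0,255]]]' | grep -E "eef|force|rot|width"
python3 -c "
from h import *
print(arm.get_state()['moment'])"
```

```text
eef_pos: [0.5263, -0.0498, 0.0825]
ee_rot: [-3.139, -0.0, -1.64]
force: [-3.8, 0.0, 14.2]
width: 0.0327
gripper_force: 50.0
[0.06331923 1.48249354 0.12659697]
```

```bash
M="python3 -m handwheel"
$M '[[[0,0.012,0.01,0,0,0,255],[0,0.012,0.02,0,0,0,255],[0,0.012,0.02,0,0,0,255],[0,0.012,0.02,0,0,0,255],[0,0.012,0.02,0,0,0,255]]]' | grep -E "^t|eef|force|rot|width"
python3 - <<'E'
from h import *
for n in ("side","scene"): cv2.imwrite(f"pics/end_{n}.png",cams.grab_frame(n))
s=arm.get_state();print(s["force"],s["eef_pos"])
E
```

```text
t: 24.25
eef_pos: [0.5262, -0.0498, 0.0814]
ee_rot: [-3.137, -0.0, -1.639]
force: [-3.2, -1.1, 15.6]
width: 0.033
gripper_force: 50.0
[-3.90318177 -1.03428121 15.05407189] [ 0.52616634 -0.04984037  0.08144947]
```

```bash
python3 -c "
from station import arm
print(arm.job_done())"
```

```text
the job is handed in; nothing more can be done
None
```

I handed the job in with the screen open at about 100° and untouched, and the cell held in the V-cradle with about 15 N, which puts the cradle roughly 8 mm down. The first grasp of the cell missed and was repeated. I viewed 11 pictures, one over the limit of 10. The judge returned no result, so I can't say whether it passed.

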